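# Restock and dress the sloped chocolate tray

### The job

Get the chocolate display ready for opening: put the empty cardboard sleeve from the sloped tray into the empties basket, lay every chocolate carton flat and side by side on the tray, long side up the slope and its lower end down against the front lip, and hang both price flags astride the rail with their roofs resting on the bar. When all of that is done, and not before, push the red lever fully over to switch on the display light; leave the other goods where they are.

Things in the scene. Friction and masses are not known exactly. Their poses are not given: they have to be found in the camera images.
- deck: sloped wooden tray board, 136 (x) x 300 (y) mm, fixed, 0.35 rad slope falling towards the robot. Origin: middle of its upper face, 60 mm above the counter; x uphill (away from the robot), y across, z normal to the board. Lip along the low edge: inner face at x = -60 mm, 16 mm high. Side walls: inner faces at y = +-142 mm, 12 mm high. High edge open. Friction keeps cartons from sliding down
- sleeve: empty pale blue cardboard sleeve left on the tray, 84 (x) x 44 (y) x 28 (z) mm, 30 g, walls 3 mm, open at both x ends, lying with x up the slope. Origin: centre of its underside
- basket: tan wicker-look basket for empties, fixed, empty, 150 (x) x 140 (y) mm outside, 50 mm high, floor 7 mm thick, walls 7 mm. Origin: centre of its underside on the counter
- rail: price rail: a straight round steel bar, 10 mm in diameter, 240 mm long, horizontal along this frame's y, on two posts at its ends, fixed. Origin: on the counter under the middle of the bar
- rail_mid (a point): middle of the bar's length, on its axis 115 mm above the counter; axes as the rail's
- switch (a joint): toggle lever of the display light, 0 = off (leaning towards the robot, about 0.5 rad from upright), 1.0 = on (leaning as far away from the robot); it swings in the x-z plane of switch_base and stays where it is left, with light friction
- switch_tip (a point): outer end of the red switch lever (centre of its round 26 mm knob, 60 mm from the pivot, which lies 22 mm above the counter over the base's origin)
- switch_base: grey block of the switch, fixed, 70 (x) x 50 (y) x 25 mm high; x is the direction in which the lever is pushed to switch on. Origin: centre of its underside on the counter
- carton1: chocolate carton, a closed rigid box, dark brown with a gold band and white label, 84 x 38 x 24 mm (x long, y wide, z thick), 90 g (may vary), lying flat on the counter at the start. Origin: centre of its underside. From start to start two to four of the cartons are present; the rest are absent.
- carton2: chocolate carton, a closed rigid box, milk-chocolate brown with a pink band and white label, 84 x 38 x 24 mm (x long, y wide, z thick), 90 g (may vary), lying flat on the counter at the start. Origin: centre of its underside. From start to start two to four of the cartons are present; the rest are absent.
- carton3: chocolate carton, a closed rigid box, cream white with a green band and white label, 84 x 38 x 24 mm (x long, y wide, z thick), 90 g (may vary), lying flat on the counter at the start. Origin: centre of its underside. From start to start two to four of the cartons are present; the rest are absent.
- carton4: chocolate carton, a closed rigid box, dark brown with a red band and white label, 84 x 38 x 24 mm (x long, y wide, z thick), 90 g (may vary), lying flat on the counter at the start. Origin: centre of its underside. From start to start two to four of the cartons are present; the rest are absent.
- flag1: red rigid plastic price flag, 70 g, standing on its legs at the start: an upside-down U with a grip fin on top. 56 mm long (x), 30 thick (y), 86 tall. U: two 4 mm plates 22 mm apart inside, 45 mm tall, under a 5 mm roof, open below and at both x ends. Fin: 44 mm long (x), 12 mm thick (y), from 50 to 86 mm up. Mass lies low: it hangs upright. Origin: middle of its underside, between the feet
- flag1_seat (a point): middle of the underside of flag1's roof, 45 mm above its origin: the place that rests on the bar
- flag2: yellow rigid plastic price flag, 70 g, standing on its legs at the start: an upside-down U with a grip fin on top. 56 mm long (x), 30 thick (y), 86 tall. U: two 4 mm plates 22 mm apart inside, 45 mm tall, under a 5 mm roof, open below and at both x ends. Fin: 44 mm long (x), 12 mm thick (y), from 50 to 86 mm up. Mass lies low: it hangs upright. Origin: middle of its underside, between the feet
- flag2_seat (a point): middle of the underside of flag2's roof, 45 mm above its origin: the place that rests on the bar
- sweet_jar: bystander, to be left where it is: small amber jar with brass cap, 52 mm diameter, 42 mm tall
- tall_jar: bystander, to be left where it is: pink jar with white cap, 72 mm diameter, 130 mm tall
- tin: bystander, to be left where it is: green tin, 80 mm diameter, 50 mm tall
- scoop: bystander, to be left where it is: serving spoon lying on the counter
- gift_box: bystander, to be left where it is: dark red gift box, 90 x 70 x 45 mm
- tape: bystander, to be left where it is: roll of tape, 70 mm diameter, 20 mm high
There are look-alikes about, which are no part of the job. Several things look just like the flag2: the one meant starts farthest from the robot's base.

How it is judged:
On the way, in this order (a step that is already met when the one before it is completed fails the run):
1. sleeve in the basket, every carton laid on the tray against the lip, and both flags hung on the rail (x of carton1 in the frame of deck between -0.026 and -0.006 m and y of carton1 in the frame of deck between -0.13 and 0.13 m and z of carton1 in the frame of deck between -0.004 and 0.007 m and angle between the z axis of each of carton1, carton2, carton3, carton4 and the z axis of deck, either way round below 0.12 rad and angle between the x axis of each of carton1, carton2, carton3, carton4 and the x axis of deck, either way round below 0.25 rad and linear speed of each of carton1, carton2, carton3, carton4, flag1, flag2, sleeve below 0.03 m/s and x of carton2 in the frame of deck between -0.026 and -0.006 m and y of carton2 in the frame of deck between -0.13 and 0.13 m and z of carton2 in the frame of deck between -0.004 and 0.007 m and x of carton3 in the frame of deck between -0.026 and -0.006 m and y of carton3 in the frame of deck between -0.13 and 0.13 m and z of carton3 in the frame of deck between -0.004 and 0.007 m and x of carton4 in the frame of deck between -0.026 and -0.006 m and y of carton4 in the frame of deck between -0.13 and 0.13 m and z of carton4 in the frame of deck between -0.004 and 0.007 m and x of flag1_seat in the frame of rail_mid between -0.012 and 0.012 m and y of flag1_seat in the frame of rail_mid between -0.095 and 0.095 m and z of flag1_seat in the frame of rail_mid between -0.002 and 0.013 m and angle between each of flag1, flag2's own z axis and vertical below 0.3 rad and angle between the x axis of each of flag1, flag2 and the y axis of rail, either way round below 0.3 rad and x of flag2_seat in the frame of rail_mid between -0.012 and 0.012 m and y of flag2_seat in the frame of rail_mid between -0.095 and 0.095 m and z of flag2_seat in the frame of rail_mid between -0.002 and 0.013 m and x of sleeve in the frame of basket between -0.075 and 0.075 m and y of sleeve in the frame of basket between -0.07 and 0.07 m and z of sleeve in the frame of basket between 0 and 0.06 m), for 0.3 s.
2. the display light switched on (value of joint switch above 0.85 rad), for 0.2 s.
At the end, for the whole second after the job is handed in: Sleeve inside the basket; every carton flat on the sloped board (0.12 rad, unstacked), long axis within 0.25 rad of uphill, low end within 12 mm of the lip; both flags astride the bar, roof on it (8 mm), within 0.3 rad of upright; lever beyond 0.85; all at rest (all of step 1 and value of joint switch above 0.85 rad); the robot touches nothing.
It fails at once if one of the other goods is pushed away (over 5 cm) (distance of any of sweet_jar, tall_jar, tin, scoop, gift_box, tape from where it was at the start of the episode above 0.05 m).
Of carton1, carton2, carton3, carton4 only 2 to 4 are there at a start; the rules pass over those that are not, and their reading is None.
At some moment in a run one of carton1, carton2, carton3, carton4 may be knocked a few centimetres aside while the robot is not near it.
It also fails if it takes over 210 s, if anything falls off the work surface, if the arm or the gripper's body presses on something with over 40 N, if the wrist force passes 120 N, or if a joint passes its speed limit or range.

### The arm

A 7-joint arm with a two-finger parallel gripper is mounted at the origin on the work surface. World frame = base frame: x ahead of the robot, y to its left, z up, the work surface at z = 0. Lengths are in m, angles in rad, forces in N, time in s.
With the tool pointing down it reaches from about 0.425 to 1.025 m from the base axis. Payload 9.4 kg.
Tool frame: the origin (TCP) lies between the finger pads; the fingertips stand 11 mm ahead of it and the grasp point (between the pads) lies 8 mm behind it; z points along the fingers, y is the line along which they close (so a half turn about z gives the same grasp; the last joint's range is limited). The gripper opens to 93 mm and grips with 3 to 60 N. Pads are 15 mm wide; open, the fingers measure 128 mm over their backs; the gripper's body (75 mm by 188 mm) begins 65 mm behind the grasp point.
Start: joints at [-1.313, 0.599, -0.003, 1.599, 0.002, 0.943, -0.08], TCP at [0.238, 0.685, 0.23] pointing down, gripper open.
Joint ranges: [-2.57, 2.57], [-0.35, 1.97], [-1.29, 1.29], [0.11, 2.56], [-1.05, 4.19], [0.11, 1.86], [-2.63, 2.63]. Speed limits (rad/s): [2.22, 2.22, 3.01, 3.01, 3.14, 3.14, 3.14].

### API

Orientations are given as a 3x3 rotation matrix whose columns are the frame's x, y, z axes.
In Python, from cell import manip, grab_frame, job, models gives the robot as it stands.
- The arm moves only by the tool apply_moves, never from a script. Its argument "increments" is a list that holds one entry, the list of rows, each a list of 5 numbers: the shift along the tool's x, y, z in mm, then the turn about the tool's z in rad, then the finger opening in mm, from 0 to 93. In form: [[[dx, dy, dz, turn, fingers], ...]]. A call has 1 to 10 rows; each row shifts and turns the commanded pose from where the row before left it, along the tool's axes as they then stand; what a row does not reach is not made up. A row lasts 1/10 s, in which the tool goes at most 50 mm and 8.59 degrees, less where a joint would pass 70% of its speed; a pose out of reach is approached as far as the arm can. A call with a gripper value outside its range is refused whole. The fingers move at their own pace and stop on an object; the grip force is fixed at half the most. Time passes only in rows, so rows that do not move let the fingers close. It gives the time, the measured TCP pose, the force, the opening and the grip force at its end, in the units of the state.
- manip.sense(): the state, without advancing time (a new reading comes with each control period).
- grab_frame(name): name is "scene" or "top"; returns a dict with "pixels" (480x640x3 uint8, blue, green, red), "mtx" (3x3 intrinsics, pixels), "eye" and "orientation" of the camera in the world. Camera axes: x right, y down, z forward; pixel columns grow to the right and rows downward; lengths in m; the calibration is good to about 2 mm. A picture is of the moment at which its call begins. There is no depth.
- job.sign_off(): hands the job in; it is judged then, once.
Trained networks look in the newest picture that a camera, given by its name, has taken for a name from the list of things; names that differ only in an ending like _2 or _b are one class to them, and where a whole thing is asked for, a point or a joint stands for the part that bears it (a point fixed in the world has none). Each returns a list of dicts, best first, with "conf" (0 to 1); they miss things now and then, are a little off and sometimes report something else, mostly with a low value. They report only what shows in the picture. A call takes as long as a camera call. They do not tell look-alikes from the thing itself.
- models.search_frame(camera, query): "point" ([x, y, z] in m, in world coordinates, good to about 4 mm: the middle of the surface that is visible of it).
- models.silhouettes(camera, query): "region" (480x640 bool, what is visible of it).
- models.pinpoint(camera, query): "point" ([x, y, z] in m, in world coordinates, good to about 4 mm: a listed point, or the origin of a listed thing).
The state is a dict: "t": time; "joint_pos": joint angles; "qd": joint speeds; "tau": joint torques, N m; "eef_pos": TCP position; "tool_rot": TCP orientation; "ft_force": force on the tool from outside, world axes, zero at the start; "wrist_torque": the same for the moment, N m; "gripper_width": finger opening in m; "gripper_force": force on a finger pad.
Only numpy, scipy, OpenCV 4.12 (cv2) and the standard library are available. Lean on these libraries where they do the work, as an engineer would, in place of code of your own. Each camera call takes 0.05 s, during which the arm holds its last target. There are 200 camera calls.

## Working session

There is one attempt and no reset: what is moved stays moved. The work goes in short steps, Python scripts to look and compute and a tool call to move; the robot and the scene stay as the last step left them, time stands still between calls to the robot, and variables do not carry over. Pictures are saved under pics/ and viewed, at most 14 in all, crops included, and the job is handed in when it is done.

Besides the shell and the picture viewer there is one more tool, called after "Call:" as name([rows], argument=value, ...), one row to a line, values as JSON. apply_moves: Moves the arm, as the interface text tells. Its arguments: {"type":"object","properties":{"increments":{"type":"array","items":{"type":"array","items":{"type":"array","items":{"type":"number"}}}}},"required":["increments"]}

```bash
ls; mkdir -p pics; python3 - <<'E'
from cell import manip, grab_frame, job, models
import cv2
s=manip.sense(); print(s['t'],s['eef_pos'],s['tool_rot'],s['gripper_width'])
for n in ("scene","top"):
    f=grab_frame(n); cv2.imwrite(f"pics/{n}0.png",f["pixels"]); print(n,f["mtx"],f["eye"],f["orientation"])
E
```

```text
pics
0.0 [0.23807649 0.68427347 0.22874356] [[-9.44489114e-01  3.28542469e-01 -3.99579682e-04]
 [ 3.28542683e-01  9.44487825e-01 -1.56631903e-03]
 [-1.37204177e-04 -1.61065026e-03 -9.99998693e-01]] 0.09312676750097405
scene [[614.28076177   0.         312.71791371]
 [  0.         614.28076177 229.2429093 ]
 [  0.           0.           1.        ]] [ 1.32905517 -0.23344177  1.00297622] [[ 0.28373729  0.69817272 -0.65730358]
 [ 0.95886286 -0.20038166  0.20107017]
 [ 0.00867012 -0.6873151  -0.72630764]]
top [[490.57218477   0.         321.67220413]
 [  0.         490.57218477 236.2430499 ]
 [  0.           0.           1.        ]] [ 0.38507916 -0.00164982  1.24950855] [[-0.01340664 -0.99261074  0.12059928]
 [-0.99987805  0.01427444  0.00633467]
 [-0.00800935 -0.12049965 -0.99268106]]
```

View images.

View pics/scene0.png

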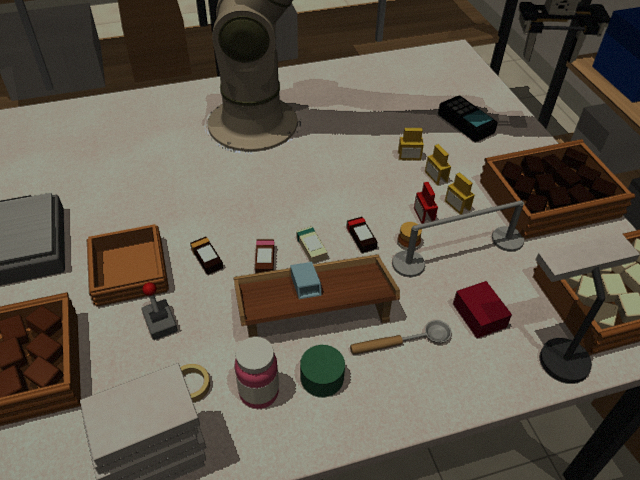

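View pics/top0.png

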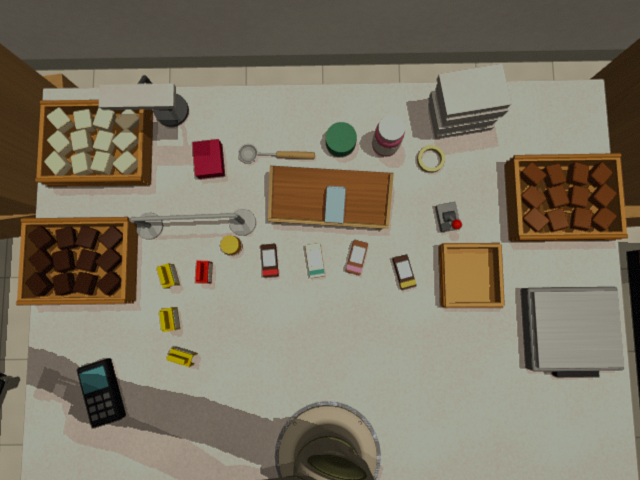

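```bash
python3 - <<'E'
from cell import models
import numpy as np
for q in "deck sleeve basket rail rail_mid switch_tip switch_base carton1 carton2 carton3 carton4 flag1 flag1_seat flag2 flag2_seat".split():
    for c in ("scene","top"):
        r=models.pinpoint(c,q); print(q,c,[(np.round(d["point"],3).tolist(),round(d["conf"],2)) for d in r])
E
```

```text
deck scene [([0.627, -0.015, 0.058], 0.64)]
deck top [([0.627, -0.017, 0.058], 0.57)]
sleeve scene [([0.615, -0.029, 0.052], 0.93), ([0.778, -0.162, 0.002], 0.19)]
sleeve top [([0.611, -0.025, 0.052], 0.67)]
basket scene [([0.557, -0.325, 0.076], 0.69), ([0.432, -0.364, -0.003], 0.55), ([0.481, -0.084, -0.004], 0.38)]
basket top [([0.431, -0.364, 0.002], 0.63)]
rail scene [([0.448, 0.302, 0.044], 0.44)]
rail top [([0.572, 0.329, 0.001], 0.73), ([0.755, 0.121, 0.003], 0.35)]
rail_mid scene [([0.576, 0.329, 0.115], 0.65)]
rail_mid top [([0.447, 0.305, 0.0], 0.74), ([0.577, 0.326, 0.117], 0.73)]
switch_tip scene [([0.556, -0.324, 0.076], 0.82), ([0.432, -0.363, -0.004], 0.73), ([0.52, 0.24, -0.005], 0.62), ([0.446, -0.199, -0.002], 0.54)]
switch_tip top [([0.557, -0.321, 0.073], 0.68), ([0.787, -0.045, 0.001], 0.65), ([0.45, 0.302, 0.045], 0.64)]
switch_base scene [([0.586, -0.316, 0.003], 0.69), ([0.556, -0.32, 0.075], 0.49)]
switch_base top [([0.578, -0.312, 0.0], 0.72)]
carton1 scene [([0.478, -0.082, -0.002], 0.87), ([0.479, 0.026, 0.002], 0.81), ([0.48, 0.142, 0.001], 0.61)]
carton
[... 1284 characters left out ...]
83, -0.0], 0.95), ([0.448, 0.305, 0.002], 0.74), ([0.437, 0.394, -0.001], 0.71), ([0.244, 0.351, 0.002], 0.56)]
flag1_seat scene [([0.447, 0.301, 0.045], 0.89)]
flag1_seat top [([0.449, 0.305, 0.047], 0.86)]
flag2 scene [([0.244, 0.348, -0.002], 0.83), ([0.333, 0.386, -0.003], 0.79), ([0.445, 0.304, -0.002], 0.76), ([0.441, 0.389, 0.001], 0.55)]
flag2 top [([0.332, 0.383, -0.0], 0.95), ([0.448, 0.305, 0.002], 0.74), ([0.437, 0.394, -0.001], 0.71), ([0.244, 0.351, 0.002], 0.56)]
flag2_seat scene [([0.244, 0.354, 0.045], 0.86), ([0.442, 0.393, 0.046], 0.74), ([0.33, 0.386, 0.042], 0.71)]
flag2_seat top [([0.334, 0.383, 0.049], 0.64), ([0.244, 0.349, 0.044], 0.59), ([0.449, 0.304, 0.001], 0.2)]
```

The scene picture shows four cartons, gold (207,253), pink (264,255), green (312,243) and red (361,233). It also shows the blue sleeve on the tray (306,280), the rail (465,230), the red flag (426,203) and three yellow flags. The top view agrees: basket (471,275), lever (450,218), and the yellow flag at (167,276) is the farthest from the base. I'll fit poses from the silhouettes in both views.

```bash
cat > h.py <<'E'
from cell import manip, grab_frame, job, models
import cv2, numpy as np
from scipy.optimize import minimize
def cams(): return {n:grab_frame(n) for n in ("scene","top")}
def proj(f,P):
    c=(np.asarray(P)-f["eye"])@f["orientation"]; c=c@np.asarray(f["mtx"]).T
    return c[:,:2]/c[:,2:]
def box(lx,ly,z0,z1): return np.array([[sx*lx/2,sy*ly/2,z] for sx in(-1,1) for sy in(-1,1) for z in(z0,z1)])
CART=[box(.084,.038,0,.024)]; SLV=[box(.084,.044,0,.028)]
FLAG=[box(.056,.03,0,.05),box(.044,.012,.05,.086)]
DECK=[box(.136,.3,-.008,0)]; BASK=[box(.15,.14,0,.05)]
def rot(yaw,tilt=0):
    c,s=np.cos(yaw),np.sin(yaw); ct,st=np.cos(tilt),np.sin(tilt)
    return np.array([[c,-s,0],[s,c,0],[0,0,1]])@np.array([[ct,0,-st],[0,1,0],[st,0,ct]])
def masks(F,q,p,n=("scene","top"),show=False):
    "per camera, the mask whose region lies nearest to the projection of p"
    out={}
    for c in n:
        best=None; u=proj(F[c],[p])[0]
        for d in models.silhouettes(c,q):
            m=d["region"]; 
            if m.sum()<30: continue
            yx=np.argwhere(m); e=np.hypot(*(yx.mean(0)[::-1]-u))
            if best is None or e<best[0]: best=(e,m)
        if best and best[0]<25: out[c]=best[1]
    return out
def fit(F,M,parts,p,yaw,tilt=0,fz=True):
    S=4
    def cost(v):
        P=np.array([v[0],v[1],v[2] if fz else p[2]]);R=rot(v[3],tilt);t=0
        for c,m in M.items():
            yx=np.argwhere(m);y0,x0=np.maximum(yx.min(0)-15,0);y1,x1=yx.max(0)+15
            w=cv2.resize(m[y0:y1,x0:x1].astype(np.uint8),None,fx=S,fy=S,interpolation=cv2.INTER_LINEAR)
            g=np.zeros_like(w)
            for b in parts:
                q=(proj(F[c],b@R.T+P)-[x0,y0]+.5)*S-.5
                cv2.fillConvexPoly(g,cv2.convexHull(np.round(q*16).astype(np.int32)),1,shift=4)
            t+=1-(g&w).sum()/(g|w).sum()
        return t
    best=None
    for y in np.atleast_1d(yaw):
        s0=np.array([*p,y]);sim=np.vstack([s0]+[s0+d for d in np.diag([.01,.01,.006,.2])])
        r=minimize(cost,s0,method="Nelder-Mead",options=dict(initial_simplex=sim,xatol=1e-4,fatol=1e-4,maxiter=300))
        if best is None or r.fun<best.fun: best=r
    return best.x,best.fun/max(1,len(M))
E
cat > m.py <<'E'
from h import *
F=cams()
Y=np.arange(-1.2,1.6,.5)
J=[("carton1",CART,(.446,-.2,0),Y,0),("carton2",CART,(.478,-.08,0),Y,0),("carton3",CART,(.478,.024,0),Y,0),("carton4",CART,(.478,.141,0),Y,0),
("flag1",FLAG,(.446,.304,0),Y,0),("flag2",FLAG,(.44,.392,0),Y,0),("sleeve",SLV,(.613,-.027,.052),[0,.2,-.2],.35),("deck",DECK,(.627,-.016,.058),[0,.1,-.1],.35),("basket",BASK,(.431,-.364,0),[0,.1],0)]
for q,b,p,y,t in J:
    M=masks(F,q,p); 
    if M: v,e=fit(F,M,b,p,y,t); print(q,list(M),np.round(v,4),round(e,3))
E
python3 m.py
cat >> h.py <<'E'
def back(f,uv,z):
    d=np.column_stack([uv,np.ones(len(uv))])@np.linalg.inv(f["mtx"]).T@f["orientation"].T
    return f["eye"]+d*((z-f["eye"][2])/d[:,2])[:,None]
E
python3 - <<'E'
from h import *
F=cams()
for c in F:
    for d in models.silhouettes(c,"rail"):
        m=d["region"]; print(c,d["conf"],m.sum(),np.argwhere(m).min(0),np.argwhere(m).max(0))
    m=masks(F,"rail",(.576,.329,.08),(c,)).get(c)
    if m is not None:
        cv2.imwrite(f"pics/rail_{c}.png",m*255)
E
```

```text
carton1 ['scene', 'top'] [ 0.4401 -0.1992 -0.0033  0.2443] 0.094
carton2 ['scene', 'top'] [ 0.479  -0.0807 -0.0025 -0.2467] 0.162
carton3 ['scene', 'top'] [ 0.4747  0.0243 -0.0018  0.1306] 0.07
carton4 ['scene', 'top'] [ 0.4754  0.1397 -0.0014  0.0633] 0.091
flag1 ['scene', 'top'] [ 4.478e-01  3.023e-01 -4.000e-04 -8.070e-02] 0.11
flag2 ['scene', 'top'] [ 0.4396  0.3916 -0.0033  0.242 ] 0.114
sleeve ['scene', 'top'] [ 0.6118 -0.0273  0.0534 -0.083 ] 0.067
deck ['scene'] [ 0.6448 -0.0161  0.0814 -0.0777] 0.199
basket ['scene', 'top'] [ 0.4332 -0.3609  0.0018 -0.0131] 0.069
scene 0.71 2235 [201 392] [276 523]
top 0.59 111 [217 449] [229 461]
top 0.56 1531 [209 130] [239 256]
top 0.44 428 [263 156] [288 178]
top 0.24 531 [244 260] [277 278][ WARN:0@3.674] global loadsave.cpp:1063 imwrite_ Unsupported depth image for selected encoder is fallbacked to CV_8U.
```

```bash
python3 - <<'E'
from h import *
F=cams()
D=[box(.136,.3,-.008,0)]+[np.array([[x,y,z] for x in (-.068,-.06) for y in (-.15,.15) for z in (0,.016)])]+[np.array([[x,y,z] for x in (-.068,.068) for y in yy for z in (0,.012)]) for yy in ((-.15,-.142),(.142,.15))]
for c in (("top",),("scene",),("scene","top")):
    M={}
    for n in c:
        for d in models.silhouettes(n,"deck"):
            m=d["region"]
            if m.sum()>4000: 
                M[n]=cv2.morphologyEx(m.astype(np.uint8),cv2.MORPH_CLOSE,np.ones((31,31)))>0; print(n,m.sum(),d["conf"]); break
    for fz in (False,True):
        if M: print(c,fit(F,M,D,(.627,-.016,.06),[-.08],.35,fz))
def ends(c,z=.115):
    m=masks(F,"rail",(.576,.329,.08),(c,))[c]
    xs=np.arange(165,232) if c=="top" else np.arange(430,500)
    pts=np.array([[x,np.flatnonzero(m[:,x]).mean()] for x in xs if m[:,x].any() and m[:,x].sum()<12])
    k=np.polyfit(pts[:,0],pts[:,1],1); k=np.polyfit(*pts[abs(np.polyval(k,pts[:,0])-pts[:,1])<1.5].T,1)
    uv=np.column_stack([[xs[0],xs[-1]],np.polyval(k,[xs[0],xs[-1]])]); P=back(F[c],uv,z); return P
for c in F:
    P=ends(c); d=P[1]-P[0]; n=P[0]+d*(.329-P[0][1])/d[1]
    print(c,"yaw",np.arctan2(-d[0]/d[1],1),"x at y=.329:",n)
for c in F:
  for q in ("rail_mid","switch_tip","switch_base"):
    print(c,q,[(np.round(d["point"],3),round(d["conf"],2)) for d in models.pinpoint(c,q)][:3])
E
```

```text
top 6421 0.69
('top',) (array([ 0.62794034, -0.01340974,  0.06204528, -0.07317976]), np.float64(0.01804201249402726))
('top',) (array([ 0.62724932, -0.0134185 ,  0.06331116, -0.07393878]), np.float64(0.016718184226795052))
scene 6902 0.93
('scene',) (array([ 0.63010272, -0.01527468,  0.06395409, -0.07804189]), np.float64(0.01927290071707477))
('scene',) (array([ 0.62987109, -0.01507795,  0.05964233, -0.07992252]), np.float64(0.01943278585118513))
scene 6902 0.93
top 6421 0.69
('scene', 'top') (array([ 0.62932297, -0.01437665,  0.06233796, -0.07881921]), np.float64(0.027432977367264133))
('scene', 'top') (array([ 0.62840411, -0.01419984,  0.05764592, -0.07698516]), np.float64(0.02088680589526204))Traceback (most recent call last):
  File "<stdin>", line 20, in <module>
  File "<stdin>", line 14, in ends
KeyError: 'scene'
```

```bash
python3 - <<'E'
from h import *
F=cams()
def ends(c,z=.115):
    m=max((d["region"] for d in models.silhouettes(c,"rail")),key=lambda m:m.sum())
    print(c,m.sum())
    xs=np.arange(165,232) if c=="top" else np.arange(430,500)
    pts=np.array([[x,np.flatnonzero(m[:,x]).mean()] for x in xs if m[:,x].any() and m[:,x].sum()<12])
    k=np.polyfit(pts[:,0],pts[:,1],1); k=np.polyfit(*pts[abs(np.polyval(k,pts[:,0])-pts[:,1])<1.5].T,1)
    uv=np.column_stack([[xs[0],xs[-1]],np.polyval(k,[xs[0],xs[-1]])]); return back(F[c],uv,z)
for c in F:
    P=ends(c); d=P[1]-P[0]; n=P[0]+d*(.329-P[0][1])/d[1]
    print(c,"yaw",np.arctan2(-d[0]/d[1],1),"x at y=.329:",n)
for c in F:
  for q in ("rail_mid","switch_tip","switch_base"):
    print(c,q,[(np.round(d["point"],3),round(d["conf"],2)) for d in models.pinpoint(c,q)][:3])
E
```

```text
scene 2260
scene yaw 0.022014761793157336 x at y=.329: [0.57463697 0.329      0.115     ]
top 1538
top yaw 0.027124334146208254 x at y=.329: [0.57290303 0.329      0.115     ]
scene rail_mid [(array([0.577, 0.329, 0.115]), 0.87)]
scene switch_tip [(array([ 0.556, -0.324,  0.075]), 0.61)]
scene switch_base [(array([ 0.583, -0.318,  0.005]), 0.56)]
top rail_mid [(array([0.522, 0.24 , 0.004]), 0.74), (array([0.578, 0.33 , 0.117]), 0.61)]
top switch_tip [(array([0.44 , 0.391, 0.042]), 0.73), (array([ 0.551, -0.319,  0.073]), 0.63)]
top switch_base [(array([ 0.58 , -0.311,  0.   ]), 0.87)]
```

```bash
cat >> h.py <<'E'
def plan(x,y,z,psi):
    "psi: world direction of the tool's y axis (mod pi). First turn, then shift (mm, tool axes after the turn)"
    s=manip.sense(); R=np.array(s["tool_rot"]); p=np.array(s["eef_pos"])
    cur=np.arctan2(R[1,1],R[0,1]); d=(psi-cur+np.pi/2)%np.pi-np.pi/2; q7=s["joint_pos"][6]
    t=-d; c,sn=np.cos(t),np.sin(t); R2=R@np.array([[c,-sn,0],[sn,c,0],[0,0,1]])
    sh=(np.array([x,y,z])-p)@R2*1000
    print("t %.1f pos %s psi %.3f q7 %.2f f %s w %.1f | turn %.3f (%.1f rows) shift %s (%.1f rows)"%(s["t"],np.round(p,4),cur,q7,np.round(s["ft_force"],1),s["gripper_width"]*1e3,t,abs(t)/.14,np.round(sh,1),np.abs(np.linalg.norm(sh))/40))
E
cat > p.sh <<'E'
python3 -c "from h import *; plan($1)"
E
chmod +x p.sh; ./p.sh ".4478,.3023,.15,-.08+1.571"
```

```text
t 3.8 pos [0.2382 0.6847 0.2296] psi 1.236 q7 -0.08 f [-1.   0.1  0.1] w 92.9 | turn -0.255 (1.8 rows) shift [-239.4 -364.5   79.7] (11.1 rows)
```

Call:
apply_moves([
  [[0,0,0,-0.128,93],[0,0,0,-0.127,93],[-26,-40,0,0,60],[-26,-40,0,0,60],[-26,-40,0,0,60],[-26,-40,0,0,60],[-26,-40,0,0,60],[-26,-40,0,0,60],[-26,-40,0,0,60],[-26,-40,0,0,60]],
])

```text
t: 4.75
eef_pos: [0.4209, 0.3475, 0.2299]
tool_rot: [[-0.997, 0.08, 0.001], [0.08, 0.997, 0.0], [-0.001, 0.001, -1.0]]
ft_force: [1.2, 0.3, 0.7]
gripper_width: 0.0599
gripper_force: 0.0
```

```bash
./p.sh ".4478,.3023,.064,-.08+1.571"
```

```text
t 4.8 pos [0.4209 0.3475 0.2299] psi 1.491 q7 0.65 f [1.2 0.3 0.7] w 59.9 | turn 0.000 (0.0 rows) shift [-30.4 -43.  165.9] (4.4 rows)
```

Call:
apply_moves([
  [[-15,-22,30,0,40],[-15,-21,30,0,40],[0,0,40,0,40],[0,0,35,0,40],[0,0,31,0,40],[0,0,0,0,40],[0,0,0,0,0],[0,0,0,0,0],[0,0,0,0,0],[0,0,0,0,0]],
])

```text
t: 5.75
eef_pos: [0.4471, 0.3043, 0.065]
tool_rot: [[-0.997, 0.08, 0.002], [0.08, 0.997, 0.001], [-0.002, 0.001, -1.0]]
ft_force: [0.7, -0.0, -0.8]
gripper_width: 0.0124
gripper_force: 1.6
```

Call:
apply_moves([
  [[0,0,0,0,0],[0,0,-20,0,0],[0,0,-40,0,0],[0,0,-40,0,0],[0,0,-40,0,0],[0,0,-10,0,0]],
])

```text
t: 6.35
eef_pos: [0.4478, 0.3048, 0.2181]
tool_rot: [[-0.997, 0.08, 0.005], [0.08, 0.997, 0.004], [-0.005, 0.004, -1.0]]
ft_force: [0.0, 0.1, -1.5]
gripper_width: 0.0116
gripper_force: 30.0
```

```bash
./p.sh ".575,.284,.215,.025"
```

```text
t 6.3 pos [0.4478 0.3048 0.2181] psi 1.491 q7 0.74 f [ 0.   0.1 -1.5] w 11.6 | turn 1.466 (10.5 rows) shift [-24.  126.6   3.6] (3.2 rows)
```

Call:
apply_moves([
  [[0,0,0,0.1466,0],[0,0,0,0.1466,0],[0,0,0,0.1466,0],[0,0,0,0.1466,0],[0,0,0,0.1466,0],[0,0,0,0.1466,0],[0,0,0,0.1466,0],[0,0,0,0.1466,0],[0,0,0,0.1466,0],[0,0,0,0.1466,0]],
])

```text
t: 7.35
eef_pos: [0.4462, 0.3037, 0.2132]
tool_rot: [[-0.019, 1.0, -0.0], [1.0, 0.019, -0.001], [-0.001, -0.0, -1.0]]
ft_force: [0.9, 0.7, -0.9]
gripper_width: 0.0117
gripper_force: 30.0
```

Call:
apply_moves([
  [[-6,31.5,0,0,0],[-6,31.5,0,0,0],[-6,31.5,0,0,0],[-6,31.5,0,0,0],[0,0,0,0,0],[0,0,0,0,0]],
])

```text
t: 7.95
eef_pos: [0.5728, 0.2825, 0.2127]
tool_rot: [[-0.024, 1.0, -0.001], [1.0, 0.024, -0.001], [-0.001, -0.001, -1.0]]
ft_force: [-1.2, -0.0, -0.8]
gripper_width: 0.0118
gripper_force: 30.0
```

```bash
./p.sh ".575,.284,.14,.025"; python3 - <<'E'
from h import *
F=cams(); a=F["scene"]["pixels"][170:300,370:550]; b=F["top"]["pixels"][180:280,120:260]
cv2.imwrite("pics/f1.png",np.hstack([cv2.resize(a,(480,347)),cv2.resize(b,(320,347))[:, :320]]))
p=(.575,.284,.151)
M=masks(F,"flag1",(p[0],p[1],.17),("scene","top")); print(list(M))
if M: print(fit(F,M,FLAG,p,[1.57]))
print([(np.round(d["point"],3),d["conf"]) for c in F for d in models.pinpoint(c,"flag1_seat")])
E
```

```text
t 8.0 pos [0.5728 0.2825 0.2127] psi 0.024 q7 -0.30 f [-1.2 -0.  -0.8] w 11.8 | turn -0.001 (0.0 rows) shift [ 1.5  2.3 72.7] (1.8 rows)
['scene', 'top']
(array([0.57015963, 0.28091131, 0.1437868 , 1.63426704]), np.float64(0.44824824506760796))
[(array([0.575, 0.281, 0.192]), 0.73), (array([0.571, 0.28 , 0.194]), 0.77)]
```

View pics/f1.png

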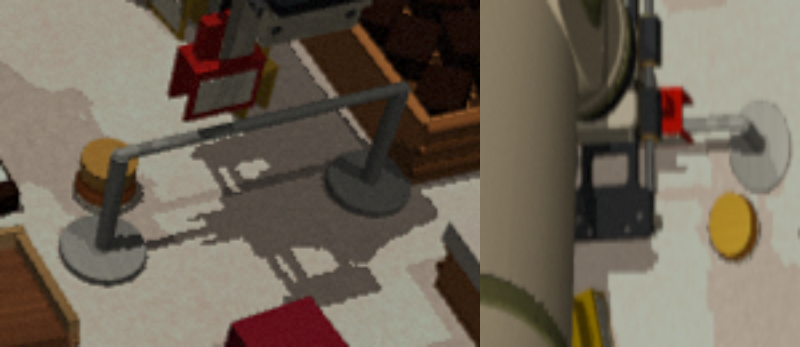

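The picture shows the red flag held aligned above the bar (scene crop 215,85), with its seat about 73 mm above the resting height. Lowering it now.

Call:
apply_moves([
  [[0,2,15,0,0],[0,0,20,0,0],[0,0,20,0,0],[0,0,10,0,0],[0,0,4,0,0],[0,0,3,0,0]],
])

```text
t: 8.85
eef_pos: [0.5752, 0.2831, 0.1414]
tool_rot: [[-0.025, 1.0, -0.0], [1.0, 0.025, -0.0], [-0.0, -0.0, -1.0]]
ft_force: [-0.3, 0.2, -0.7]
gripper_width: 0.0117
gripper_force: 30.0
```

Call:
apply_moves([
  [[0,0,1,0,0],[0,0,1,0,0],[0,0,1,0,0],[0,0,0,0,0]],
])

```text
t: 9.25
eef_pos: [0.5754, 0.2833, 0.1399]
tool_rot: [[-0.025, 1.0, 0.001], [1.0, 0.025, 0.001], [0.001, 0.001, -1.0]]
ft_force: [-1.8, -1.3, 4.7]
gripper_width: 0.012
gripper_force: 30.0
```

Contact on the bar (about 5 N upward). Release and go up.

Call:
apply_moves([
  [[0,0,0,0,35],[0,0,0,0,35],[0,0,0,0,35],[0,0,-20,0,40],[0,0,-35,0,60],[0,0,-30,0,60]],
])

```text
t: 9.85
eef_pos: [0.5751, 0.2829, 0.2246]
tool_rot: [[-0.025, 1.0, -0.0], [1.0, 0.025, -0.001], [-0.001, -0.0, -1.0]]
ft_force: [0.5, 0.4, 0.8]
gripper_width: 0.0513
gripper_force: 0.0
```

```bash
./p.sh ".4396,.3916,.2,.242+1.571"; python3 - <<'E'
from h import *
F=cams();print([(np.round(d["point"],3),d["conf"]) for c in F for d in models.pinpoint(c,"flag1_seat")])
M=masks(F,"flag1",(.575,.283,.12)); print(list(M),fit(F,M,FLAG,(.575,.283,.075),[1.57]))
M=masks(F,"flag2",(.44,.392,.045),("scene",)); print(list(M),fit(F,M,FLAG,(.44,.392,0),[.24,-.1,.5],fz=False) if M else 0)
E
```

```text
t 9.8 pos [0.5751 0.2829 0.2246] psi 0.025 q7 -0.30 f [0.5 0.4 0.8] w 51.3 | turn 1.353 (9.7 rows) shift [-105.5 -138.    24.6] (4.4 rows)
[(array([0.574, 0.281, 0.121]), 0.91), (array([ 0.787, -0.049,  0.001]), 0.66), (array([0.576, 0.278, 0.121]), 0.63)]
['scene', 'top'] (array([0.57561224, 0.27940311, 0.07412359, 1.6686937 ]), np.float64(0.18920460017940255))
['scene'] (array([ 0.44147852,  0.38920653, -0.00050445,  0.14666642]), np.float64(0.4365501519756839))
```

Call:
apply_moves([
  [[0,0,0,0.1353,40],[0,0,0,0.1353,40],[0,0,0,0.1353,40],[0,0,0,0.1353,40],[0,0,0,0.1353,40],[0,0,0,0.1353,40],[0,0,0,0.1353,40],[0,0,0,0.1353,40],[0,0,0,0.1353,40],[0,0,0,0.1353,40]],
])

```text
t: 11.2
eef_pos: [0.5746, 0.2829, 0.2224]
tool_rot: [[0.972, 0.235, -0.001], [0.235, -0.972, -0.001], [-0.002, 0.001, -1.0]]
ft_force: [0.7, 0.6, -0.1]
gripper_width: 0.0401
gripper_force: 0.0
```

Call:
apply_moves([
  [[-26,-34,0,0,40],[-26,-34,0,0,40],[-26,-34,6,0,40],[-26,-34,6,0,40],[0,0,0,0,40]],
])

```text
t: 11.7
eef_pos: [0.4355, 0.3942, 0.209]
tool_rot: [[0.969, 0.248, -0.005], [0.248, -0.969, -0.002], [-0.005, 0.0, -1.0]]
ft_force: [-0.2, 0.5, -0.5]
gripper_width: 0.0403
gripper_force: 0.0
```

```bash
./p.sh ".4396,.3916,.065,.242+1.571"
```

```text
t 11.7 pos [0.4355 0.3942 0.209 ] psi -1.320 q7 -1.60 f [-0.2  0.5 -0.5] w 40.3 | turn 0.009 (0.1 rows) shift [  4.1   3.4 144. ] (3.6 rows)
```

Call:
apply_moves([
  [[4,3,30,0,40],[0,0,40,0,40],[0,0,40,0,40],[0,0,34,0,40],[0,0,0,0,40],[0,0,0,0,0],[0,0,0,0,0],[0,0,0,0,0],[0,0,0,0,0],[0,0,0,0,0]],
])

```text
t: 12.7
eef_pos: [0.4462, 0.3887, 0.0686]
tool_rot: [[0.971, 0.241, 0.001], [0.241, -0.971, 0.001], [0.001, -0.001, -1.0]]
ft_force: [-1.7, -0.3, 5.7]
gripper_width: 0.0118
gripper_force: 30.0
```

Call:
apply_moves([
  [[0,0,0,0,0],[0,0,-20,0,0],[0,0,-40,0,0],[0,0,-40,0,0],[0,0,-40,0,0],[0,0,-10,0,0]],
])

```text
t: 13.3
eef_pos: [0.4475, 0.3888, 0.2216]
tool_rot: [[0.971, 0.24, 0.004], [0.24, -0.971, 0.004], [0.005, -0.003, -1.0]]
ft_force: [0.0, -0.1, -1.0]
gripper_width: 0.0117
gripper_force: 30.0
```

```bash
./p.sh ".574,.377,.215,.025"
```

```text
t 13.3 pos [0.4475 0.3888 0.2216] psi -1.328 q7 -1.59 f [ 0.  -0.1 -1. ] w 11.7 | turn -1.353 (9.7 rows) shift [-14.9 126.1   7.1] (3.2 rows)
```

Call:
apply_moves([
  [[0,0,0,-0.1353,0],[0,0,0,-0.1353,0],[0,0,0,-0.1353,0],[0,0,0,-0.1353,0],[0,0,0,-0.1353,0],[0,0,0,-0.1353,0],[0,0,0,-0.1353,0],[0,0,0,-0.1353,0],[0,0,0,-0.1353,0],[0,0,0,-0.1353,0]],
])

```text
t: 14.3
eef_pos: [0.4455, 0.388, 0.217]
tool_rot: [[-0.031, 1.0, -0.001], [1.0, 0.031, -0.0], [-0.0, -0.001, -1.0]]
ft_force: [-0.3, -0.5, -0.7]
gripper_width: 0.0119
gripper_force: 30.0
```

Call:
apply_moves([
  [[-3.5,31.5,0,0,0],[-3.5,31.5,0,0,0],[-3.5,31.5,0,0,0],[-3.5,31.5,0,0,0],[0,0,0,0,0],[0,0,0,0,0]],
])

```text
t: 14.9
eef_pos: [0.5721, 0.3768, 0.2165]
tool_rot: [[-0.024, 1.0, -0.001], [1.0, 0.024, -0.001], [-0.001, -0.001, -1.0]]
ft_force: [-0.2, 0.4, -0.7]
gripper_width: 0.0119
gripper_force: 30.0
```

```bash
./p.sh ".574,.377,.14,.025"; python3 - <<'E'
from h import *
F=cams(); a=F["scene"]["pixels"][150:270,380:560]; b=F["top"]["pixels"][180:280,90:260]
cv2.imwrite("pics/f2.png",np.hstack([cv2.resize(a,(480,320)),cv2.resize(b,(320,320))]))
print([(c,np.round(d["point"],3),d["conf"]) for c in F for d in models.pinpoint(c,"flag2_seat")])
M=masks(F,"flag2",(.574,.377,.18),("scene",)); print(list(M),fit(F,M,FLAG,(.574,.377,.15),[1.57],fz=False) if M else 0)
E
```

```text
t 14.9 pos [0.5721 0.3768 0.2165] psi 0.024 q7 -0.40 f [-0.2  0.4 -0.7] w 11.9 | turn -0.001 (0.0 rows) shift [ 0.2  2.1 76.5] (1.9 rows)
[('scene', array([0.242, 0.352, 0.044]), 0.93), ('scene', array([0.575, 0.372, 0.195]), 0.86), ('scene', array([0.333, 0.384, 0.041]), 0.6), ('scene', array([ 0.583, -0.316,  0.002]), 0.49), ('top', array([0.245, 0.35 , 0.045]), 0.94), ('top', array([0.336, 0.383, 0.05 ]), 0.84), ('top', array([0.569, 0.373, 0.188]), 0.64)]
['scene'] (array([0.57425052, 0.3695568 , 0.15647241, 1.64549697]), np.float64(0.22828531648281036))
```

View pics/f2.png

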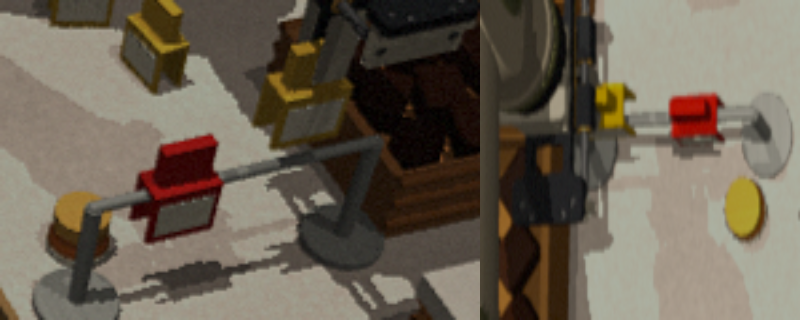

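The red flag sits astride the bar (crop 180,190). The yellow one hangs level above the bar (crop 305,95), so I'll lower it.

Call:
apply_moves([
  [[0,1,15,0,0],[0,0,20,0,0],[0,0,20,0,0],[0,0,10,0,0],[0,0,4,0,0],[0,0,2,0,0],[0,0,1,0,0],[0,0,0,0,0]],
])

```text
t: 15.95
eef_pos: [0.5737, 0.3775, 0.1462]
tool_rot: [[-0.025, 1.0, 0.001], [1.0, 0.025, 0.001], [0.001, 0.001, -1.0]]
ft_force: [-0.3, 0.2, -1.2]
gripper_width: 0.0117
gripper_force: 30.0
```

Call:
apply_moves([
  [[0,0,1,0,0],[0,0,1,0,0],[0,0,1,0,0],[0,0,1,0,0],[0,0,0,0,0]],
])

```text
t: 16.45
eef_pos: [0.5736, 0.3775, 0.1435]
tool_rot: [[-0.025, 1.0, 0.001], [1.0, 0.025, 0.001], [0.001, 0.001, -1.0]]
ft_force: [-4.4, -2.3, 14.3]
gripper_width: 0.0119
gripper_force: 30.0
```

Call:
apply_moves([
  [[0,0,0,0,35],[0,0,0,0,35],[0,0,0,0,35],[0,0,-20,0,40],[0,0,-35,0,60],[0,0,-30,0,60]],
])

```text
t: 17.05
eef_pos: [0.5734, 0.3772, 0.2274]
tool_rot: [[-0.025, 1.0, -0.0], [1.0, 0.025, -0.001], [-0.001, -0.0, -1.0]]
ft_force: [0.4, -0.1, -0.2]
gripper_width: 0.0518
gripper_force: 0.0
```

```bash
./p.sh ".609,-.027,.17,-.08+1.571"; python3 - <<'E'
from h import *
F=cams(); print([(c,np.round(d["point"],3),d["conf"]) for c in F for q in ("flag1_seat","flag2_seat") for d in models.pinpoint(c,q)])
E
```

```text
t 17.1 pos [0.5734 0.3772 0.2274] psi 0.025 q7 -0.40 f [ 0.4 -0.1 -0.2] w 51.8 | turn -1.466 (10.5 rows) shift [ -67.8 -400.    57.7] (10.2 rows)
[('scene', array([0.574, 0.28 , 0.12 ]), 0.78), ('scene', array([ 0.612, -0.032,  0.052]), 0.53), ('scene', array([0.246, 0.351, 0.043]), 0.96), ('scene', array([0.576, 0.373, 0.123]), 0.95), ('scene', array([0.329, 0.384, 0.043]), 0.62), ('scene', array([ 0.478,  0.029, -0.003]), 0.38), ('scene', array([ 0.629, -0.014,  0.06 ]), 0.17), ('top', array([0.575, 0.281, 0.123]), 0.67), ('top', array([0.337, 0.385, 0.051]), 0.71), ('top', array([0.243, 0.352, 0.043]), 0.69), ('top', array([0.571, 0.374, 0.119]), 0.66), ('top', array([ 0.79 , -0.048, -0.001]), 0.22)]
```

Call:
apply_moves([
  [[0,0,0,-0.1466,70],[0,0,0,-0.1466,70],[0,0,0,-0.1466,70],[0,0,0,-0.1466,70],[0,0,0,-0.1466,70],[0,0,0,-0.1466,70],[0,0,0,-0.1466,70],[0,0,0,-0.1466,70],[0,0,0,-0.1466,70],[0,0,0,-0.1466,70]],
])

```text
t: 18.35
eef_pos: [0.5727, 0.377, 0.2249]
tool_rot: [[-0.997, 0.074, -0.002], [0.074, 0.997, -0.001], [0.002, -0.001, -1.0]]
ft_force: [-0.1, 0.4, 0.3]
gripper_width: 0.0699
gripper_force: 0.0
```

Call:
apply_moves([
  [[-6.8,-40,0,0,70],[-6.8,-40,0,0,70],[-6.8,-40,0,0,70],[-6.8,-40,0,0,70],[-6.8,-40,0,0,70],[-6.8,-40,0,0,70],[-6.8,-40,10,0,70],[-6.8,-40,15,0,70],[-6.8,-40,15,0,70],[-6.8,-40,15,0,70]],
])

```text
t: 19.35
eef_pos: [0.6085, -0.0283, 0.1698]
tool_rot: [[-0.997, 0.079, -0.002], [0.079, 0.997, 0.0], [0.002, 0.0, -1.0]]
ft_force: [1.3, -0.1, 0.7]
gripper_width: 0.0699
gripper_force: 0.0
```

```bash
./p.sh ".609,-.027,.071,-.08+1.571"
```

```text
t 19.4 pos [ 0.6085 -0.0283  0.1698] psi 1.491 q7 1.40 f [ 1.3 -0.1  0.7] w 69.9 | turn 0.000 (0.0 rows) shift [-0.6  1.3 98.8] (2.5 rows)
```

Call:
apply_moves([
  [[0,1,40,0,70],[0,0,35,0,70],[0,0,17,0,70],[0,0,6,0,70],[0,0,0,0,0],[0,0,0,0,0],[0,0,0,0,0],[0,0,0,0,0],[0,0,0,0,0],[0,0,0,0,0]],
])

```text
t: 20.35
eef_pos: [0.6099, -0.0257, 0.0747]
tool_rot: [[-0.997, 0.08, 0.002], [0.08, 0.997, 0.0], [-0.002, 0.0, -1.0]]
ft_force: [-1.1, 1.1, 6.0]
gripper_width: 0.0439
gripper_force: 30.0
```

Call:
apply_moves([
  [[0,0,-20,0,0],[0,0,-40,0,0],[0,0,-40,0,0]],
])

```text
t: 20.65
eef_pos: [0.6088, -0.0257, 0.1745]
tool_rot: [[-0.997, 0.08, -0.001], [0.08, 0.997, -0.0], [0.001, -0.0, -1.0]]
ft_force: [0.4, 1.1, -0.0]
gripper_width: 0.0439
gripper_force: 30.0
```

```bash
./p.sh ".437,-.362,.17,1.491"
```

```text
t 20.6 pos [ 0.6088 -0.0257  0.1745] psi 1.491 q7 1.40 f [ 0.4  1.1 -0. ] w 43.9 | turn 0.000 (0.0 rows) shift [ 144.4 -348.9    4.8] (9.4 rows)
```

Call:
apply_moves([
  [[14.4,-35,0,0,0],[14.4,-35,0,0,0],[14.4,-35,0,0,0],[14.4,-35,0,0,0],[14.4,-35,0,0,0],[14.4,-35,0,0,0],[14.4,-35,0,0,0],[14.4,-35,0,0,0],[14.4,-35,0,0,0],[14.4,-35,0,0,0]],
])

```text
t: 21.65
eef_pos: [0.4371, -0.3645, 0.174]
tool_rot: [[-0.997, 0.08, 0.001], [0.08, 0.997, -0.0], [-0.001, -0.0, -1.0]]
ft_force: [0.4, 0.4, 0.1]
gripper_width: 0.0439
gripper_force: 30.0
```

Call:
apply_moves([
  [[0,0,30,0,0],[0,0,40,0,0],[0,0,35,0,0],[0,0,10,0,0],[0,0,0,0,56],[0,0,0,0,56],[0,0,0,0,56],[0,0,-30,0,60],[0,0,-40,0,60],[0,0,-40,0,60]],
])

```text
t: 22.65
eef_pos: [0.4379, -0.3632, 0.1713]
tool_rot: [[-0.997, 0.08, 0.001], [0.08, 0.997, -0.001], [-0.001, -0.001, -1.0]]
ft_force: [0.7, 0.3, -0.2]
gripper_width: 0.0596
gripper_force: 0.0
```

```bash
cat > look.py <<'E'
from h import *
import sys
F=cams(); Y=np.arange(-1.2,1.6,.5)
P={"carton1":(.44,-.2,0),"carton2":(.478,-.08,0),"carton3":(.476,.024,0),"carton4":(.476,.14,0)}
for q in sys.argv[1:]:
    M=masks(F,q,P[q]); 
    if M: v,e=fit(F,M,CART,P[q],Y); print(q,list(M),np.round(v,4),round(e,3))
print([(c,np.round(d["point"],3).tolist(),d["conf"]) for c in F for q in ("carton1","sleeve") for d in models.pinpoint(c,q)])
cv2.imwrite("pics/%s.png"%sys.argv[1],F["top"]["pixels"])
E
python3 look.py carton1 carton2 carton3 carton4;./p.sh ".44,-.199,.12,.244+1.571"
```

```text
carton1 ['scene', 'top'] [ 0.4423 -0.1992  0.0008  0.2454] 0.083
carton2 ['top'] [ 0.4824 -0.0813 -0.02    2.8732] 0.065
carton3 ['scene', 'top'] [ 0.4743  0.0249 -0.0014  0.1283] 0.107
carton4 ['scene', 'top'] [ 0.4753  0.1399 -0.0015  0.0627] 0.089
[('scene', [0.479, -0.083, -0.001], 0.91), ('scene', [0.477, 0.142, 0.003], 0.89), ('scene', [0.445, -0.2, 0.0], 0.88), ('scene', [0.48, 0.025, -0.001], 0.67), ('scene', [0.439, -0.363, 0.005], 0.86), ('top', [0.442, -0.2, 0.005], 0.96), ('top', [0.484, -0.08, 0.005], 0.79), ('top', [0.477, 0.023, -0.004], 0.73), ('top', [0.477, 0.139, -0.0], 0.6), ('top', [0.622, -0.016, 0.056], 0.19), ('top', [0.436, -0.361, 0.007], 0.46)]
t 23.4 pos [ 0.4378 -0.3631  0.1681] psi 1.491 q7 2.02 f [-0.   0.3 -0.2] w 60.1 | turn -0.324 (2.3 rows) shift [-41.8 158.7  48.2] (4.3 rows)
```

Call:
apply_moves([
  [[0,0,0,-0.108,60],[0,0,0,-0.108,60],[0,0,0,-0.108,60],[-11,40,0,0,60],[-11,40,0,0,60],[-11,40,10,0,60],[-10.5,39,30,0,60],[0,0,10,0,60]],
])

```text
t: 24.15
eef_pos: [0.4413, -0.1932, 0.1173]
tool_rot: [[-0.969, -0.249, -0.002], [-0.249, 0.969, 0.003], [0.001, 0.003, -1.0]]
ft_force: [-0.2, 0.1, 0.8]
gripper_width: 0.0599
gripper_force: 0.0
```

```bash
./p.sh ".442,-.199,.016,.245+1.571"
```

```text
t 24.1 pos [ 0.4413 -0.1932  0.1173] psi 1.822 q7 1.95 f [-0.2  0.1  0.8] w 59.9 | turn 0.006 (0.0 rows) shift [  0.6  -6.1 101.3] (2.5 rows)
```

Call:
apply_moves([
  [[0,-6,30,0,60],[0,0,40,0,60],[0,0,22,0,60],[0,0,8,0,60],[0,0,0,0,60],[0,0,0,0,0],[0,0,0,0,0],[0,0,0,0,0],[0,0,0,0,0],[0,0,0,0,0]],
])

```text
t: 25.15
eef_pos: [0.4435, -0.2046, 0.0198]
tool_rot: [[-0.97, -0.242, 0.001], [-0.242, 0.97, -0.001], [-0.001, -0.001, -1.0]]
ft_force: [0.5, 1.1, 8.3]
gripper_width: 0.0379
gripper_force: 30.0
```

Call:
apply_moves([
  [[0,0,-20,0,0],[0,0,-40,0,0],[0,0,-40,0,0],[0,0,-30,0,0]],
])

```text
t: 25.55
eef_pos: [0.4432, -0.2046, 0.1514]
tool_rot: [[-0.97, -0.242, 0.002], [-0.242, 0.97, -0.001], [-0.001, -0.001, -1.0]]
ft_force: [1.1, 0.1, -0.5]
gripper_width: 0.0373
gripper_force: 30.0
```

```bash
cat >> h.py <<'E'
DK=np.array([.628,-.0143,.060]); DY=-.078
def dk(x,y,z): return DK+rot(DY,.35)@np.array([x,y,z])
E
python3 - <<'E'
from h import *
print(dk(-.018,-.099,0), dk(-.018,-.099,.012))
p=dk(-.016,-.099,.012); plan(p[0],p[1],.15,DY+np.pi/2)
F=cams(); print([(c,np.round(d["point"],3).tolist(),d["conf"]) for c in F for d in models.pinpoint(c,"carton1")])
E
```

```text
[ 0.60342853 -0.11168145  0.05382784] [ 0.59932627 -0.11136083  0.06510031]
t 25.6 pos [ 0.4432 -0.2046  0.1514] psi 1.815 q7 1.97 f [ 1.1  0.1 -0.5] w 37.3 | turn 0.322 (2.3 rows) shift [-150.3  105.1    1.5] (4.6 rows)
[('scene', [0.446, -0.206, 0.132], 0.86), ('scene', [0.475, 0.026, -0.001], 0.75), ('scene', [0.478, -0.084, -0.003], 0.74), ('scene', [0.48, 0.139, 0.0], 0.73), ('top', [0.482, -0.079, 0.004], 0.9), ('top', [0.475, 0.139, -0.0], 0.77), ('top', [0.479, 0.022, -0.006], 0.57)]
```

Call:
apply_moves([
  [[0,0,0,0.108,0],[0,0,0,0.107,0],[0,0,0,0.107,0],[-38,26,0,0,0],[-38,26,0,0,0],[-38,26,0,0,0],[-37,26,0,0,0],[0,0,0,0,0]],
])

```text
t: 26.55
eef_pos: [0.6064, -0.1072, 0.1468]
tool_rot: [[-0.997, 0.071, 0.002], [0.071, 0.997, 0.002], [-0.001, 0.002, -1.0]]
ft_force: [-0.8, 0.5, -0.4]
gripper_width: 0.0378
gripper_force: 30.0
```

```bash
python3 - <<'E'
from h import *
p=dk(-.014,-.099,.012); print(p); plan(p[0]-.001,p[1],.1,DY+np.pi/2)
F=cams(); M=masks(F,"carton1",(p[0],p[1],.14))
for c in M: print(c,fit(F,{c:M[c]},CART,(p[0],p[1],.129),[DY],fz=False))
E
```

```text
[ 0.60307233 -0.11165361  0.0664719 ]
t 26.6 pos [ 0.6064 -0.1072  0.1468] psi 1.500 q7 1.53 f [-0.8  0.5 -0.4] w 37.8 | turn 0.007 (0.0 rows) shift [ 4.  -4.9 46.8] (1.2 rows)
top (array([ 0.6048966 , -0.09402937,  0.12785175, -0.23569598]), np.float64(0.8373613875462042))
```

Call:
apply_moves([
  [[4,-5,20,0,0],[0,0,25,0,0],[0,0,10,0,0],[0,0,4,0,0],[0,0,3,0,0],[0,0,0,0,0]],
])

```text
t: 27.35
eef_pos: [0.5974, -0.1174, 0.0872]
tool_rot: [[-0.997, 0.078, 0.0], [0.078, 0.997, -0.0], [-0.0, -0.0, -1.0]]
ft_force: [0.1, -0.2, -0.5]
gripper_width: 0.0375
gripper_force: 30.0
```

Call:
apply_moves([
  [[0,0,3,0,0],[0,0,2,0,0],[0,0,2,0,0],[0,0,0,0,0]],
])

```text
t: 27.75
eef_pos: [0.5968, -0.1173, 0.0806]
tool_rot: [[-0.997, 0.078, -0.0], [0.078, 0.997, -0.0], [0.0, -0.0, -1.0]]
ft_force: [-4.0, 0.8, 4.7]
gripper_width: 0.0377
gripper_force: 30.0
```

Call:
apply_moves([
  [[0,0,-7,0,0],[-3,6,0,0,0],[-1,0,0,0,0],[0,0,3,0,0],[0,0,3,0,0],[0,0,3,0,0],[0,0,3,0,0],[0,0,0,0,0]],
])

```text
t: 28.55
eef_pos: [0.6014, -0.1112, 0.0745]
tool_rot: [[-0.997, 0.077, -0.001], [0.077, 0.997, 0.0], [0.001, 0.0, -1.0]]
ft_force: [-1.8, 0.6, 4.4]
gripper_width: 0.0378
gripper_force: 30.0
```

Call:
apply_moves([
  [[0,0,2,0,0],[0,0,1,0,0],[0,0,1,0,0],[0,0,0,0,0]],
])

```text
t: 28.95
eef_pos: [0.6014, -0.1112, 0.0715]
tool_rot: [[-0.997, 0.078, -0.0], [0.078, 0.997, 0.0], [0.0, 0.0, -1.0]]
ft_force: [-3.9, 1.9, 12.7]
gripper_width: 0.0377
gripper_force: 30.0
```

Call:
apply_moves([
  [[0,0,0,0,44],[0,0,0,0,44],[0,0,-5,0,44],[0,0,-20,0,44],[0,0,-40,0,60],[0,0,-20,0,60]],
])

```text
t: 29.55
eef_pos: [0.6026, -0.1118, 0.1583]
tool_rot: [[-0.997, 0.078, 0.002], [0.078, 0.997, -0.0], [-0.002, -0.0, -1.0]]
ft_force: [0.9, 0.7, -1.0]
gripper_width: 0.0555
gripper_force: 0.0
```

```bash
cat > chk.py <<'E'
from h import *
import sys
F=cams(); 
for q,y in zip(sys.argv[1::2],map(float,sys.argv[2::2])):
    p=dk(-.016,y,0); M=masks(F,q,dk(-.016,y,.012))
    v,e=fit(F,M,CART,p,[DY],.35); d=rot(DY,.35).T@(v[:3]-DK); print(q,list(M),"deck",np.round(d,4),"yaw",round(v[3]-DY,3),round(e,3))
E
python3 chk.py carton1 -.099
python3 - <<'E'
from h import *
plan(.480,-.081,.1,-.25+np.pi/2)
F=cams(); a=F["scene"]["pixels"][220:350,220:410]; b=F["top"]["pixels"][150:300,260:470]
cv2.imwrite("pics/c1.png",np.hstack([cv2.resize(a,(400,274)),cv2.resize(b,(384,274))]))
E
```

```text
carton1 ['scene', 'top'] deck [-0.0153 -0.0991 -0.0007] yaw -0.013 0.377
t 29.8 pos [ 0.6019 -0.1116  0.1561] psi 1.493 q7 1.53 f [-0.9  0.   0.7] w 60.2 | turn 0.172 (1.2 rows) shift [125.7  -0.5  56. ] (3.4 rows)
```

View pics/c1.png

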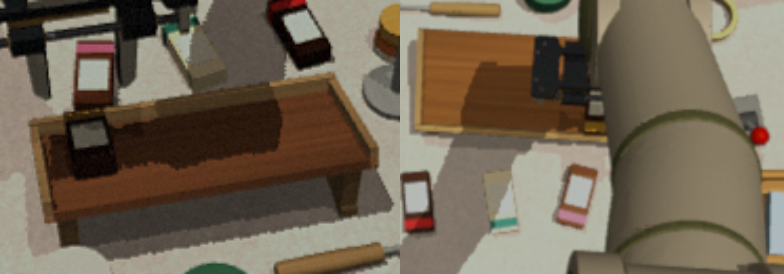

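The picture shows the gold-band carton flat on the tray at the lip (scene crop 90,150). The fit gives deck x = -15 mm, y = -99 mm. Carton2 is next.

Call:
apply_moves([
  [[0,0,0,0.086,60],[0,0,0,0.086,60],[32,0,0,0,60],[32,0,10,0,60],[32,0,20,0,60],[29,0,20,0,60],[0,0,0,0,60],[0,0,0,0,60]],
])

```text
t: 30.65
eef_pos: [0.4803, -0.0804, 0.105]
tool_rot: [[-0.969, 0.247, -0.002], [0.247, 0.969, 0.0], [0.002, -0.0, -1.0]]
ft_force: [-0.2, -0.2, -0.5]
gripper_width: 0.06
gripper_force: 0.0
```

```bash
./p.sh ".481,-.081,.021,-.25+1.571"
```

```text
t 30.6 pos [ 0.4803 -0.0804  0.105 ] psi 1.321 q7 1.36 f [-0.2 -0.2 -0.5] w 60.0 | turn 0.000 (0.0 rows) shift [-1.  -0.3 84. ] (2.1 rows)
```

Call:
apply_moves([
  [[-1,0,40,0,60],[0,0,30,0,60],[0,0,13,0,60],[0,0,0,0,0],[0,0,0,0,0],[0,0,0,0,0],[0,0,0,0,0],[0,0,0,0,0],[0,0,-20,0,0],[0,0,-40,0,0]],
])

```text
t: 31.65
eef_pos: [0.4806, -0.0806, 0.082]
tool_rot: [[-0.969, 0.247, -0.004], [0.247, 0.969, 0.0], [0.004, -0.001, -1.0]]
ft_force: [0.3, 0.6, -0.7]
gripper_width: 0.0378
gripper_force: 29.9
```

Call:
apply_moves([
  [[0,0,-40,0,0],[0,0,-20,0,0],[0,0,0,0,0]],
])

```text
t: 31.95
eef_pos: [0.483, -0.0811, 0.1459]
tool_rot: [[-0.969, 0.247, 0.006], [0.247, 0.969, -0.0], [-0.006, 0.001, -1.0]]
ft_force: [1.4, -0.4, -1.0]
gripper_width: 0.0379
gripper_force: 29.9
```

```bash
python3 - <<'E'
from h import *
F=cams(); print([(c,np.round(d["point"],3).tolist(),d["conf"]) for c in F for d in models.pinpoint(c,"carton2")])
p=dk(-.014,-.033,.012); print(p); plan(p[0]-.001,p[1],.1,DY+np.pi/2)
E
```

```text
[('scene', [0.475, 0.023, 0.001], 0.95), ('scene', [0.478, 0.143, -0.0], 0.83), ('scene', [0.481, -0.084, 0.121], 0.8), ('scene', [0.609, -0.114, 0.056], 0.61), ('scene', [0.577, 0.28, 0.12], 0.39), ('top', [0.479, 0.022, -0.006], 0.69), ('top', [0.608, -0.112, 0.058], 0.67), ('top', [0.475, 0.141, 0.001], 0.66)]
[ 0.60821511 -0.04585428  0.0664719 ]
t 32.1 pos [ 0.4811 -0.0808  0.142 ] psi 1.321 q7 1.36 f [ 0.2  0.1 -0.4] w 37.7 | turn -0.172 (1.2 rows) shift [-123.1   44.6   41.9] (3.4 rows)
```

Call:
apply_moves([
  [[0,0,0,-0.086,0],[0,0,0,-0.086,0],[-31,11,0,0,0],[-31,11,0,0,0],[-31,11,0,0,0],[-30,11.5,0,0,0],[0,0,20,0,0],[0,0,20,0,0],[0,0,0,0,0],[0,0,0,0,0]],
])

```text
t: 33.15
eef_pos: [0.607, -0.046, 0.1017]
tool_rot: [[-0.997, 0.078, -0.003], [0.078, 0.997, 0.0], [0.003, -0.0, -1.0]]
ft_force: [0.1, 1.2, -1.4]
gripper_width: 0.0378
gripper_force: 29.9
```

```bash
./p.sh ".6075,-.0459,.074,1.493"
```

```text
t 33.1 pos [ 0.607  -0.046   0.1017] psi 1.493 q7 1.42 f [ 0.1  1.2 -1.4] w 37.8 | turn 0.000 (0.0 rows) shift [-0.6  0.2 27.7] (0.7 rows)
```

Call:
apply_moves([
  [[0,0,8,0,0],[0,0,4,0,0],[0,0,3,0,0],[0,0,3,0,0],[0,0,3,0,0],[0,0,3,0,0],[0,0,2,0,0],[0,0,1.5,0,0],[0,0,0,0,0]],
])

```text
t: 34.05
eef_pos: [0.6066, -0.0465, 0.0758]
tool_rot: [[-0.997, 0.078, -0.002], [0.078, 0.997, -0.0], [0.002, -0.001, -1.0]]
ft_force: [-4.0, -0.9, 5.5]
gripper_width: 0.0369
gripper_force: 30.0
```

Call:
apply_moves([
  [[0,0,1.5,0,0],[0,0,1.5,0,0],[0,0,0,0,0]],
])

```text
t: 34.35
eef_pos: [0.607, -0.0465, 0.0751]
tool_rot: [[-0.997, 0.078, 0.0], [0.078, 0.997, -0.001], [-0.0, -0.001, -1.0]]
ft_force: [-10.2, -0.4, 30.2]
gripper_width: 0.0378
gripper_force: 30.0
```

Call:
apply_moves([
  [[0,0,-2,0,0],[0,0,0,0,44],[0,0,0,0,44],[0,0,-5,0,44],[0,0,-20,0,44],[0,0,-40,0,60],[0,0,-15,0,60],[0,0,0,0,60]],
])

```text
t: 35.15
eef_pos: [0.6092, -0.0461, 0.1568]
tool_rot: [[-0.997, 0.078, 0.004], [0.078, 0.997, -0.0], [-0.004, 0.0, -1.0]]
ft_force: [-0.3, -0.3, -0.2]
gripper_width: 0.0594
gripper_force: 0.0
```

```bash
python3 chk.py carton2 -.033 carton1 -.099
python3 look.py carton3 carton4 | head -2; ./p.sh ".4745,.0248,.1,.13+1.571"
```

```text
carton2 ['scene'] deck [-0.0143 -0.0346  0.0009] yaw -0.017 0.048
carton1 ['scene'] deck [-0.0051 -0.0996  0.0067] yaw -0.0 0.047
carton3 ['top'] [ 0.4743  0.0257 -0.0132  0.166 ] 0.068
carton4 ['scene', 'top'] [ 0.4754  0.1399 -0.0017  0.0753] 0.066
t 36.0 pos [ 0.6077 -0.0461  0.1543] psi 1.493 q7 1.43 f [-0.5 -0.   0.1] w 60.2 | turn -0.208 (1.5 rows) shift [122.9  87.6  54.3] (4.0 rows)
```

Call:
apply_moves([
  [[0,0,0,-0.104,60],[0,0,0,-0.104,60],[31,22,0,0,60],[31,22,10,0,60],[31,22,20,0,60],[30,21.5,20,0,60],[0,0,0,0,60],[0,0,0,0,60]],
])

```text
t: 36.75
eef_pos: [0.4744, 0.0251, 0.1044]
tool_rot: [[-0.991, -0.131, -0.0], [-0.131, 0.991, -0.0], [0.0, -0.0, -1.0]]
ft_force: [-0.3, 0.2, 0.0]
gripper_width: 0.06
gripper_force: 0.0
```

```bash
./p.sh ".475,.025,.021,.13+1.571"
```

```text
t 36.8 pos [0.4744 0.0251 0.1044] psi 1.702 q7 1.40 f [-0.3  0.2  0. ] w 60.0 | turn 0.001 (0.0 rows) shift [-0.6 -0.2 83.4] (2.1 rows)
```

Call:
apply_moves([
  [[-0.5,0,40,0,60],[0,0,30,0,60],[0,0,13,0,60],[0,0,0,0,0],[0,0,0,0,0],[0,0,0,0,0],[0,0,0,0,0],[0,0,0,0,0],[0,0,-20,0,0],[0,0,-40,0,0]],
])

```text
t: 37.75
eef_pos: [0.4739, 0.0248, 0.0806]
tool_rot: [[-0.991, -0.13, -0.004], [-0.13, 0.991, -0.001], [0.004, -0.0, -1.0]]
ft_force: [0.6, -0.1, -0.6]
gripper_width: 0.0379
gripper_force: 30.0
```

Call:
apply_moves([
  [[0,0,-40,0,0],[0,0,-20,0,0],[0,0,0,0,0]],
])

```text
t: 38.05
eef_pos: [0.4763, 0.0248, 0.1444]
tool_rot: [[-0.992, -0.129, 0.006], [-0.129, 0.992, 0.001], [-0.006, -0.0, -1.0]]
ft_force: [0.5, -1.0, -0.4]
gripper_width: 0.0376
gripper_force: 30.0
```

```bash
python3 - <<'E'
from h import *
F=cams(); print([(c,np.round(d["point"],3).tolist(),d["conf"]) for c in F for d in models.pinpoint(c,"carton3")])
p=dk(-.014,.033,.012); print(p); plan(p[0]-.001,p[1],.1,DY+np.pi/2)
E
```

```text
[('scene', [0.607, -0.115, 0.053], 0.76), ('scene', [0.478, 0.025, 0.124], 0.71), ('scene', [0.478, 0.142, 0.0], 0.64), ('scene', [0.608, -0.048, 0.052], 0.57), ('scene', [0.576, 0.372, 0.077], 0.51), ('top', [0.608, -0.112, 0.06], 0.7), ('top', [0.476, 0.14, -0.003], 0.67), ('top', [0.614, -0.048, 0.055], 0.57)]
[0.6133579  0.01994505 0.0664719 ]
t 38.2 pos [0.4744 0.0247 0.1405] psi 1.701 q7 1.41 f [-0.1 -0.2 -1. ] w 37.9 | turn 0.208 (1.5 rows) shift [-138.     6.    40.4] (3.6 rows)
```

Call:
apply_moves([
  [[0,0,0,0.104,0],[0,0,0,0.104,0],[-34,1.5,0,0,0],[-34,1.5,0,0,0],[-34,1.5,0,0,0],[-34,1.5,0,0,0],[0,0,20,0,0],[0,0,20,0,0],[0,0,0,0,0],[0,0,0,0,0]],
])

```text
t: 39.25
eef_pos: [0.6102, 0.0202, 0.1001]
tool_rot: [[-0.997, 0.077, -0.003], [0.077, 0.997, -0.0], [0.003, -0.001, -1.0]]
ft_force: [0.2, 0.9, -0.6]
gripper_width: 0.0377
gripper_force: 30.0
```

```bash
./p.sh ".611,.0199,.075,1.493"
```

```text
t 39.2 pos [0.6102 0.0202 0.1001] psi 1.493 q7 1.31 f [ 0.2  0.9 -0.6] w 37.7 | turn 0.000 (0.0 rows) shift [-0.9 -0.3 25.1] (0.6 rows)
```

Call:
apply_moves([
  [[-1,0,8,0,0],[0,0,3,0,0],[0,0,3,0,0],[0,0,3,0,0],[0,0,3,0,0],[0,0,3,0,0],[0,0,2,0,0],[0,0,0,0,0]],
])

```text
t: 40.05
eef_pos: [0.6109, 0.0203, 0.0767]
tool_rot: [[-0.997, 0.077, -0.002], [0.077, 0.997, -0.0], [0.002, -0.0, -1.0]]
ft_force: [-4.9, 2.0, 4.6]
gripper_width: 0.038
gripper_force: 30.0
```

Call:
apply_moves([
  [[0,0,1.5,0,0],[0,0,1,0,0],[0,0,-1,0,0],[0,0,0,0,44],[0,0,0,0,44],[0,0,-5,0,44],[0,0,-20,0,44],[0,0,-40,0,60],[0,0,-15,0,60],[0,0,0,0,60]],
])

```text
t: 41.05
eef_pos: [0.6135, 0.0202, 0.1575]
tool_rot: [[-0.997, 0.078, 0.005], [0.078, 0.997, 0.0], [-0.005, 0.001, -1.0]]
ft_force: [-0.3, -0.3, -1.0]
gripper_width: 0.0589
gripper_force: 0.0
```

```bash
python3 chk.py carton3 .033 carton2 -.033 carton1 -.099
python3 look.py carton4 | head -1; ./p.sh ".4755,.1399,.1,.07+1.571"
```

```text
carton3 ['scene'] deck [-0.0152  0.0316  0.0016] yaw -0.018 0.118
carton2 ['scene'] deck [-0.0139 -0.0344  0.0015] yaw -0.023 0.063
carton1 ['scene', 'top'] deck [-0.0157 -0.099  -0.0014] yaw -0.012 0.166
carton4 ['scene', 'top'] [ 0.4757  0.1409 -0.005   0.078 ] 0.271
t 41.9 pos [0.612  0.0201 0.1548] psi 1.493 q7 1.32 f [ 1.2 -0.8 -0.4] w 60.1 | turn -0.148 (1.1 rows) shift [127.8 129.   54.8] (4.7 rows)
```

Call:
apply_moves([
  [[0,0,0,-0.148,60],[32,32,0,0,60],[32,32,10,0,60],[32,32,20,0,60],[31.5,33,20,0,60],[0,0,0,0,60],[0,0,0,0,60]],
])

```text
t: 42.55
eef_pos: [0.4753, 0.1408, 0.1047]
tool_rot: [[-0.997, -0.073, -0.001], [-0.073, 0.997, -0.0], [0.001, -0.0, -1.0]]
ft_force: [0.5, 0.4, 0.4]
gripper_width: 0.0597
gripper_force: 0.0
```

```bash
./p.sh ".476,.140,.021,.07+1.571"
```

```text
t 42.5 pos [0.4753 0.1408 0.1047] psi 1.644 q7 1.15 f [0.5 0.4 0.4] w 59.7 | turn 0.003 (0.0 rows) shift [-0.7 -0.8 83.7] (2.1 rows)
```

Call:
apply_moves([
  [[-0.5,-1,40,0,60],[0,0,30,0,60],[0,0,13,0,60],[0,0,0,0,0],[0,0,0,0,0],[0,0,0,0,0],[0,0,0,0,0],[0,0,0,0,0],[0,0,-20,0,0],[0,0,-40,0,0]],
])

```text
t: 43.55
eef_pos: [0.4751, 0.1387, 0.081]
tool_rot: [[-0.997, -0.071, -0.004], [-0.071, 0.997, -0.001], [0.004, -0.001, -1.0]]
ft_force: [0.4, -0.1, -0.5]
gripper_width: 0.0377
gripper_force: 30.0
```

Call:
apply_moves([
  [[0,0,-40,0,0],[0,0,-20,0,0],[0,0,0,0,0]],
])

```text
t: 43.85
eef_pos: [0.4776, 0.1393, 0.1449]
tool_rot: [[-0.998, -0.07, 0.005], [-0.07, 0.998, 0.002], [-0.005, 0.002, -1.0]]
ft_force: [-0.3, -0.0, -1.6]
gripper_width: 0.0379
gripper_force: 30.0
```

```bash
python3 - <<'E'
from h import *
F=cams(); print([(c,np.round(d["point"],3).tolist(),d["conf"]) for c in F for d in models.pinpoint(c,"carton4")])
p=dk(-.014,.097,.012); print(p); plan(p[0]-.002,p[1],.1,DY+np.pi/2)
E
```

```text
[('scene', [0.608, -0.114, 0.054], 0.87), ('scene', [0.616, 0.02, 0.054], 0.82), ('scene', [0.479, 0.139, 0.118], 0.76), ('scene', [0.608, -0.05, 0.052], 0.67), ('scene', [0.575, 0.331, 0.115], 0.28), ('top', [0.609, -0.046, 0.058], 0.88), ('top', [0.618, 0.014, 0.05], 0.61), ('top', [0.606, -0.113, 0.059], 0.57)]
[0.61834484 0.08375046 0.0664719 ]
t 44.0 pos [0.4758 0.1387 0.141 ] psi 1.641 q7 1.16 f [ 1.1 -0.3 -1.1] w 37.7 | turn 0.148 (1.1 rows) shift [-144.5  -43.8   40.9] (3.9 rows)
```

Call:
apply_moves([
  [[0,0,0,0.148,0],[-36,-11,0,0,0],[-36,-11,0,0,0],[-36,-11,0,0,0],[-36,-11,0,0,0],[0,0,20,0,0],[0,0,20,0,0],[0,0,0,0,0],[0,0,0,0,0]],
])

```text
t: 44.95
eef_pos: [0.6156, 0.0839, 0.1006]
tool_rot: [[-0.997, 0.077, -0.003], [0.077, 0.997, -0.001], [0.003, -0.001, -1.0]]
ft_force: [-0.1, 0.5, -0.1]
gripper_width: 0.0378
gripper_force: 30.0
```

```bash
./p.sh ".616,.0838,.075,1.493"
```

```text
t 45.0 pos [0.6156 0.0839 0.1006] psi 1.493 q7 1.22 f [-0.1  0.5 -0.1] w 37.8 | turn 0.000 (0.0 rows) shift [-0.4 -0.  25.6] (0.6 rows)
```

Call:
apply_moves([
  [[0,0,8,0,0],[0,0,3,0,0],[0,0,3,0,0],[0,0,3,0,0],[0,0,3,0,0],[0,0,3,0,0],[0,0,2,0,0],[0,0,0,0,0]],
])

```text
t: 45.75
eef_pos: [0.6158, 0.0842, 0.0786]
tool_rot: [[-0.997, 0.077, -0.0], [0.077, 0.997, 0.0], [0.0, 0.0, -1.0]]
ft_force: [-6.1, -0.6, 16.4]
gripper_width: 0.0375
gripper_force: 30.0
```

Call:
apply_moves([
  [[0,0,1.5,0,0],[0,0,1,0,0],[0,0,-1,0,0],[0,0,0,0,44],[0,0,0,0,44],[0,0,-5,0,44],[0,0,-20,0,44],[0,0,-40,0,60],[0,0,-15,0,60],[0,0,0,0,60]],
])

```text
t: 46.75
eef_pos: [0.6179, 0.084, 0.1579]
tool_rot: [[-0.997, 0.078, 0.004], [0.078, 0.997, 0.001], [-0.004, 0.001, -1.0]]
ft_force: [-0.7, -0.5, 0.3]
gripper_width: 0.0595
gripper_force: 0.0
```

```bash
./p.sh ".51,-.33,.2,1.493"
```

```text
t 46.8 pos [0.6179 0.084  0.1579] psi 1.493 q7 1.22 f [-0.7 -0.5  0.3] w 59.5 | turn -0.000 (0.0 rows) shift [  75.2 -421.1  -42.9] (10.7 rows)
```

Call:
apply_moves([
  [[0,0,-30,0,20],[0,0,-13,0,20],[9,-48,0,0,0],[9,-48,0,0,0],[9,-48,0,0,0],[9,-48,0,0,0],[9,-48,0,0,0],[9,-48,0,0,0],[9,-48,0,0,0],[9,-48,0,0,0]],
])

```text
t: 47.75
eef_pos: [0.5139, -0.2952, 0.1975]
tool_rot: [[-0.997, 0.078, -0.001], [0.078, 0.997, 0.0], [0.001, 0.0, -1.0]]
ft_force: [0.9, -0.1, -0.1]
gripper_width: 0.0005
gripper_force: 0.0
```

```bash
python3 chk.py carton4 .097 carton3 .033 carton2 -.033 carton1 -.099
python3 - <<'E'
from h import *
F=cams()
for q in ("flag1_seat","flag2_seat","sleeve","switch_tip","switch_base"): print(q,[(c,np.round(d["point"],3).tolist(),round(d["conf"],2)) for c in F for d in models.pinpoint(c,q)])
a=F["scene"]["pixels"][170:350,80:530]; b=F["top"]["pixels"][150:310,120:520]
cv2.imwrite("pics/all.png",np.vstack([cv2.resize(a,(730,292)),cv2.resize(b,(730,292))]))
plan(.51,-.33,.063,1.493)
E
```

```text
carton4 ['scene', 'top'] deck [-0.0198  0.097  -0.0012] yaw -0.015 0.089
carton3 ['scene'] deck [-0.0159  0.0317  0.0012] yaw -0.005 0.067
carton2 ['scene', 'top'] deck [-0.0173 -0.0339 -0.0018] yaw -0.007 0.074
carton1 ['scene', 'top'] deck [-0.0162 -0.099  -0.0029] yaw -0.011 0.095
flag1_seat [('scene', [0.577, 0.28, 0.116], 0.64), ('top', [0.574, 0.283, 0.12], 0.63), ('top', [0.574, 0.326, 0.004], 0.58), ('top', [0.572, 0.372, 0.117], 0.3)]
flag2_seat [('scene', [0.575, 0.374, 0.121], 0.84), ('scene', [0.248, 0.351, 0.047], 0.68), ('scene', [0.332, 0.384, 0.046], 0.65), ('top', [0.245, 0.351, 0.044], 0.97), ('top', [0.569, 0.374, 0.114], 0.94), ('top', [0.339, 0.384, 0.049], 0.82)]
sleeve [('scene', [0.441, -0.363, 0.004], 0.63), ('top', [0.436, -0.36, 0.006], 0.97)]
switch_tip [('scene', [0.557, -0.319, 0.075], 0.79), ('top', [0.551, -0.32, 0.073], 0.36)]
switch_base [('scene', [0.583, -0.316, 0.004], 0.66), ('scene', [0.623, 0.082, 0.05], 0.51), ('scene', [0.573, 0.373, 0.073], 0.45), ('top', [0.579, -0.315, -0.001], 0.63), ('top', [0.577, 0.283, 0.122], 0.53), ('top', [0.608, -0.114, 0.06], 0.44)]
t 48.9 pos [ 0.5148 -0.2935  0.1983] psi 1.493 q7 1.88 f [-0.6 -0.3  0.3] w 0.1 | turn -0.000 (0.0 rows) shift [  1.9 -36.8 135.3] (3.5 rows)
```

View pics/all.png

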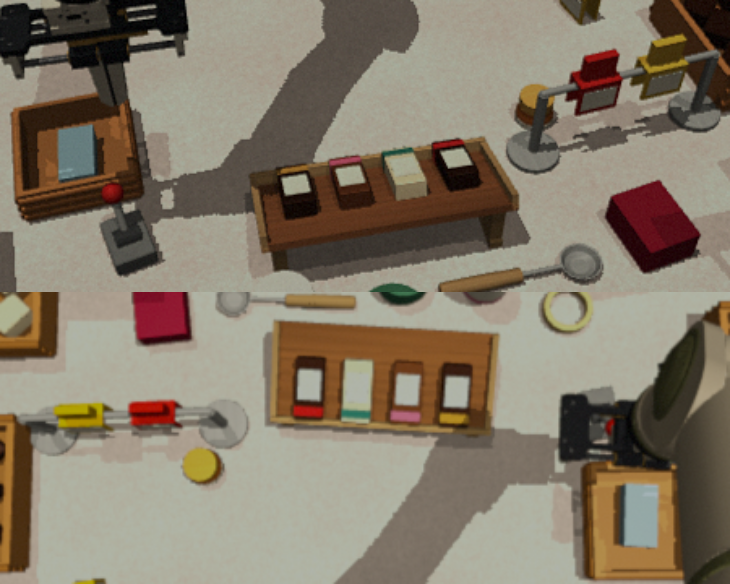

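The picture shows all four cartons side by side at the lip, the sleeve in the basket (75,150) and both flags astride the bar (600,85; 665,70). Carton4 fits slightly low, so I'll check its tilt before pushing the lever.

```bash
python3 - <<'E'
from h import *
F=cams()
for q,y in (("carton4",.097),("carton3",.033),("carton2",-.033),("carton1",-.099)):
    M=masks(F,q,dk(-.016,y,.012)); r=[]
    for t in (.15,.25,.35,.45):
        v,e=fit(F,M,CART,dk(-.016,y,0),[DY],t); r.append((t,round(e,3)))
    print(q,list(M),r)
plan(.520,-.325,.078,1.493)
E
```

```text
carton4 ['scene', 'top'] [(0.15, np.float64(0.153)), (0.25, np.float64(0.123)), (0.35, np.float64(0.093)), (0.45, np.float64(0.095))]
carton3 ['top'] [(0.15, np.float64(0.059)), (0.25, np.float64(0.055)), (0.35, np.float64(0.051)), (0.45, np.float64(0.049))]
carton2 ['scene'] [(0.15, np.float64(0.218)), (0.25, np.float64(0.058)), (0.35, np.float64(0.091)), (0.45, np.float64(0.098))]
carton1 ['scene', 'top'] [(0.15, np.float64(0.133)), (0.25, np.float64(0.108)), (0.35, np.float64(0.081)), (0.45, np.float64(0.096))]
t 49.4 pos [ 0.5148 -0.2934  0.1983] psi 1.493 q7 1.88 f [ 0.  -0.1 -0. ] w 0.5 | turn -0.000 (0.0 rows) shift [ -7.6 -31.1 120.3] (3.1 rows)
```

```bash
python3 - <<'E'
from h import *
for k in range(3):
  F=cams()
  for q,y in (("carton3",.033),("carton2",-.033)):
    M=masks(F,q,dk(-.016,y,.012))
    if len(M)<2: continue
    for t in (.2,.27,.35,.43):
        v,e=fit(F,M,CART,dk(-.016,y,0),[DY],t); print(q,t,round(e,3),np.round(rot(DY,.35).T@(v[:3]-DK),4))
E
```

```text
carton3 0.2 0.132 [-0.02    0.0318  0.0031]
carton3 0.27 0.111 [-0.0192  0.0321  0.0008]
carton3 0.35 0.083 [-0.0189  0.0323 -0.0011]
carton3 0.43 0.089 [-0.0178  0.0324 -0.0018]
carton2 0.2 0.134 [-0.019  -0.034   0.0021]
carton2 0.27 0.116 [-0.0182 -0.034  -0.0022]
carton2 0.35 0.094 [-0.0174 -0.0339 -0.0014]
carton2 0.43 0.091 [-0.0164 -0.034  -0.0006]
carton3 0.2 0.158 [-0.0206  0.0334 -0.0016]
carton3 0.27 0.141 [-0.0205  0.0336 -0.0056]
carton3 0.35 0.121 [-0.0192  0.0331 -0.0025]
carton3 0.43 0.102 [-0.0185  0.0333 -0.0014]
carton2 0.2 0.13 [-0.0192 -0.0337  0.0008]
carton2 0.27 0.107 [-0.0189 -0.0334 -0.0043]
carton2 0.35 0.081 [-0.0177 -0.0337 -0.0023]
carton2 0.43 0.076 [-0.0168 -0.0335 -0.0026]
carton3 0.2 0.119 [-0.019   0.0327 -0.0011]
carton3 0.27 0.094 [-0.0184  0.0325 -0.0013]
carton3 0.35 0.064 [-0.0179  0.0325 -0.0012]
carton3 0.43 0.079 [-0.0166  0.0325 -0.0011]
carton2 0.2 0.136 [-0.0184 -0.0332 -0.0026]
carton2 0.27 0.113 [-0.0183 -0.0331 -0.0036]
carton2 0.35 0.083 [-0.0173 -0.0332 -0.0015]
carton2 0.43 0.079 [-0.0161 -0.0333 -0.0006]
```

```bash
python3 -c "
from h import *
f=grab_frame('scene')['pixels'][255:320,230:400]; cv2.imwrite('pics/deck.png',cv2.resize(f,(790,302),interpolation=cv2.INTER_CUBIC))"
```

```text
(no output)
```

View pics/deck.png

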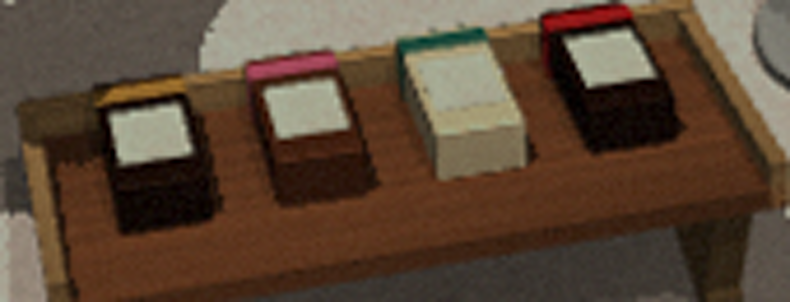

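The close-up shows all four cartons flat, with their low ends at the lip (tops of the boxes at 140,90; 290,65; 445,40; 590,20). The tilt matches the board, so I'll push the lever.

Call:
apply_moves([
  [[-4,-16,20,0,0],[-4,-15,30,0,0],[0,0,35,0,0],[0,0,35,0,0],[0,0,0,0,0],[0,0,0,0,0]],
])

```text
t: 50.9
eef_pos: [0.5203, -0.3248, 0.0784]
tool_rot: [[-0.997, 0.078, -0.001], [0.078, 0.997, 0.001], [0.001, 0.0, -1.0]]
ft_force: [0.8, 0.2, 0.6]
gripper_width: 0.0003
gripper_force: 0.0
```

```bash
./p.sh ".592,-.314,.078,1.493"
```

```text
t 50.9 pos [ 0.5203 -0.3248  0.0784] psi 1.493 q7 1.90 f [0.8 0.2 0.6] w 0.3 | turn 0.000 (0.0 rows) shift [-70.6  16.3   0.4] (1.8 rows)
```

Call:
apply_moves([
  [[-8,2,0,0,0],[-8,2,0,0,0],[-8,2,0,0,0],[-8,2,0,0,0],[-8,2,0,0,0],[-8,2,0,0,0],[-8,2,0,0,0],[-7,1,0,0,0],[-4,1,0,0,0],[0,0,0,0,0]],
])

```text
t: 51.9
eef_pos: [0.5879, -0.314, 0.0779]
tool_rot: [[-0.997, 0.078, -0.002], [0.078, 0.997, 0.0], [0.002, 0.0, -1.0]]
ft_force: [-3.6, 0.6, -0.1]
gripper_width: 0.0004
gripper_force: 1.5
```

```bash
python3 - <<'E'
from h import *
F=cams(); print([(c,np.round(d["point"],3).tolist(),round(d["conf"],2)) for c in F for d in models.pinpoint(c,"switch_tip")])
plan(.592,-.314,.078,1.493)
E
```

```text
[('scene', [0.612, -0.312, 0.075], 0.6), ('scene', [0.619, 0.083, 0.056], 0.54), ('top', [0.605, -0.114, 0.061], 0.68), ('top', [0.61, -0.309, 0.073], 0.42), ('top', [0.571, 0.373, 0.118], 0.39)]
t 52.1 pos [ 0.5879 -0.314   0.078 ] psi 1.493 q7 1.86 f [-3.1  1.2 -1.9] w 0.5 | turn -0.000 (0.0 rows) shift [-4.1  0.3 -0. ] (0.1 rows)
```

Call:
apply_moves([
  [[-2,0,0,0,0],[-2,0,0,0,0],[0,0,0,0,0],[20,0,0,0,0],[20,0,0,0,0],[0,0,-40,0,0],[0,0,-40,0,0],[0,0,-30,0,0],[0,0,0,0,0],[0,0,0,0,0]],
])

```text
t: 53.1
eef_pos: [0.5536, -0.3117, 0.1894]
tool_rot: [[-0.997, 0.078, 0.003], [0.078, 0.997, -0.001], [-0.003, -0.001, -1.0]]
ft_force: [0.5, -0.7, -1.6]
gripper_width: 0.0005
gripper_force: 0.0
```

```bash
python3 chk.py carton4 .097 carton3 .033 carton2 -.033 carton1 -.099; python3 - <<'E'
from h import *
F=cams()
for q in ("switch_tip","flag1_seat","flag2_seat"): print(q,[(c,np.round(d["point"],3).tolist(),round(d["conf"],2)) for c in F for d in models.pinpoint(c,q)])
cv2.imwrite("pics/end.png",F["scene"]["pixels"])
print(manip.sense()["ft_force"])
E
```

```text
carton4 ['scene', 'top'] deck [-0.0166  0.096   0.0014] yaw -0.029 0.121
carton3 ['scene'] deck [-0.0156  0.0317  0.0008] yaw -0.027 0.097
carton2 ['scene', 'top'] deck [-0.0173 -0.0335 -0.0009] yaw 0.0 0.057
carton1 ['scene', 'top'] deck [-0.0162 -0.0989 -0.0013] yaw -0.006 0.075
switch_tip [('scene', [0.516, 0.239, -0.005], 0.73), ('scene', [0.616, -0.311, 0.075], 0.51), ('scene', [0.788, -0.047, 0.001], 0.33), ('top', [0.609, -0.312, 0.072], 0.46)]
flag1_seat [('scene', [0.573, 0.281, 0.119], 0.93), ('scene', [0.521, 0.238, -0.006], 0.67), ('top', [0.576, 0.278, 0.122], 0.92), ('top', [0.732, -0.278, 0.003], 0.55), ('top', [0.786, -0.047, -0.002], 0.44)]
flag2_seat [('scene', [0.33, 0.383, 0.047], 0.86), ('scene', [0.575, 0.376, 0.124], 0.67), ('top', [0.245, 0.35, 0.045], 0.89), ('top', [0.569, 0.372, 0.118], 0.83), ('top', [0.334, 0.381, 0.051], 0.67)]
[-0.6585981   0.32531741 -0.89195024]
```

View pics/end.png

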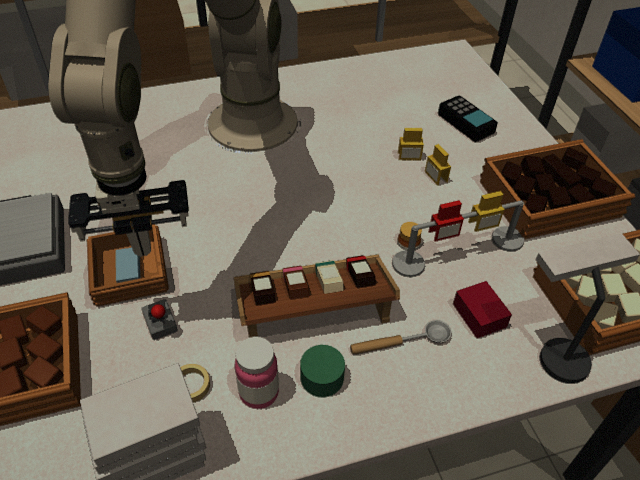

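The end view shows the lever over (158,312), cartons on the tray (263–360, 270–290), flags on the rail (448,220; 488,210), the sleeve in the basket (128,263) and the robot clear.

```bash
python3 -c "
from cell import job; print(job.sign_off())"
```

```text
the job is handed in; nothing more can be done
None
```

I handed the job in at about 53 s of robot time. The last camera check showed the sleeve in the basket, all four cartons flat against the lip, both flags astride the rail and the lever fully over, but the hand-in did not report a pass or fail.

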